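# Load the face brush from the soap cup

## Robot

A 7-joint arm with a two-finger parallel gripper is mounted at the origin on the work surface. World frame = base frame: x ahead of the robot, y to its left, z up, the work surface at z = 0. Lengths are in m, angles in degrees, forces in N, time in s.
With the tool pointing down it reaches from about 0.425 to 0.875 m from the base axis. Payload 4.7 kg.
Tool frame: the origin (TCP) lies on the centre line of the jaws, within the pads' length; the fingertips stand 8 mm ahead of it and the grasp point (between the pads) lies 11 mm behind it; z points along the fingers, y is the direction in which the jaws open and shut (so a half turn about z gives the same grasp; the last joint's range is limited). The gripper opens to 87 mm and grips with 3 to 60 N. Pads are 19 mm wide; open, the fingers measure 117 mm over their backs; the gripper's body (75 mm by 190 mm) begins 51 mm behind the grasp point.
Start: joints at [68.13, 18.392, -4.016, 83.108, 1.295, 78.541, -3.26], TCP at [0.251, -0.6, 0.205] pointing down, gripper open.
Joint ranges: [-163.93, 163.93], [-17.29, 119.83], [-79.2, 71.16], [3.27, 140.29], [-89.18, 269.18], [5.43, 117.66], [-154.24, 154.24]. Speed limits (degrees/s): [147.25, 147.25, 180, 180, 180, 180, 180].

## Interface

Orientations are given as [roll, pitch, yaw] about the fixed x, y, z axes, in that order (R = Rz(yaw) Ry(pitch) Rx(roll)).
In Python, from cell import env gives the robot as it stands. The module is installed in compiled form; this text tells all that it offers.
- The arm moves only by the tool move_arm, never from a script. Its argument "steps" is a list of rows, each a list of 2 entries, a list of its own where there are three numbers: the shift along the tool's x, y, z in m, then the turn about the tool's z in rad. A call has 1 to 20 rows; each row is the pose to reach, as a shift and turn from the pose commanded when the call began, along the tool's axes at that moment; what a row does not reach only later rows make up. A row lasts 1/8 s, in which the tool goes at most 62.5 mm and 10.7 degrees, less where a joint would pass 70% of its speed; a pose out of reach is approached as far as the arm can. A call with a gripper value outside its range is refused whole. "hand" is the closure, from -1 (fully open) to 1 (shut), set as the call begins (left out, the last holds). The fingers move at their own pace and stop on an object; "squeeze" is the grip in N (left out, the last holds). Time passes only in rows, so rows that repeat a pose let the fingers close. It gives the time, the measured TCP pose, the force and the opening at its end, in the units of the state.
- env.get_obs(): the state, without advancing time (a new reading comes with each control period).
- env.read_camera(name): name is "scene" or "top" or "wrist"; returns (picture, depth): 480x640x3 uint8, red, green, blue; 480x640 float32, m along the optical axis (not along the pixel's ray), 0 where there is no reading.
- env.calibration(name): a dict with "intrinsics" (3x3 intrinsics, pixels), "position" and "orientation" of the camera in the world; the wrist camera has in their place "mount" (4x4, takes a point from camera to tool coordinates, whose origin is the TCP and whose axes are the flange's). Camera axes: x right, y up, looking along -z (the intrinsics and any distortion apply to the point x, -y, -z); pixel columns grow to the right and rows downward; lengths in m; the calibration is good to about 2 mm. The wrist camera is an equidistant fisheye: a pixel r from the principal point sees the ray r / f radians off the axis. A picture is of the moment at which its call begins: read the wrist's pose just before it. calibration takes no time and is no camera call.
- env.sign_off(): hands the job in, once; it reports no verdict.
Trained networks look in the newest picture that a camera, given by its name, has taken for a name from the list of things; names that differ only in an ending like _2 or _b are one class to them, and where a whole thing is asked for, a point or a joint stands for the part that bears it (a point fixed in the world has none). Each returns a list of dicts, best first, with "conf" (0 to 1); they miss things now and then, are a little off and sometimes report something else, mostly with a low value. They report only what shows in the picture. A call takes as long as a camera call. They do not tell look-alikes from the thing itself.
- env.cut_out(camera, query): "region" (480x640 bool, what is visible of it) and "uv" ([column, row] in pixels, amid what is visible of it).
The state is a dict: "time_s": time; "qpos": joint angles; "joint_velocities": joint speeds; "effort": joint torques, N m; "tool_pos": TCP position; "tool_rot": TCP orientation; "force": force on the tool from outside, world axes, zero at the start; "wrist_torque": the same for the moment, N m; "grip_width": finger opening in m.
Only numpy, scipy, OpenCV 4.12 (cv2) and the standard library are available. Lean on these libraries where they do the work, as an engineer would, in place of code of your own. Each camera call takes 0.05 s, during which the arm holds its last target. There are 200 camera calls.

## Task

Draw the grey face brush out of the bamboo cubby by its head, stand it on the open shelf, let go, and take it again by its handle. Holding the handle, dip the nubs into the low steel cup until they rest gently on the hard soap inside for a moment, then lay the brush nubs-down, flat and wholly inside the white ceramic dish and let go. Set the brush down rather than dropping it, leave the cup upright where it stands, and do not shift the other things on the shelf.

Things in the scene. Friction and masses are not known exactly. Their poses are not given: they have to be found in the camera images.
- brush: Grey rigid silicone face brush, 70 g. Origin: centre of the nub-tip plane, its underside when standing; z up to its back, x from head to tail. Nubs 30 (x) x 26 (y) mm, 25 mm high; above them the flat-sided head plate 36 (x) x 32 (y) mm, z 24 to 36 mm; handle a straight bar 14 mm wide to x = 140 mm, z 24 to 36 mm. Starts nubs-down on the shelf, handle inside the cubby, only its head out.
- brush_tip (a point): Centre of the brush's nub tips (the brush's origin); axes as the brush. At the start 25 to 33 mm before the cubby's opening, the handle roughly square to the opening.
- brush_grip (a point): On the axis of the brush's handle, 80 mm from the head centre, 30 mm above the plane of the nub tips: a good place to hold the handle (14 mm wide, 12 mm high).
- brush_tail (a point): Underside of the brush's tail foot, 133 mm from the head centre, level with the nub tips. The foot (14 x 14 mm, x = 126 to 140 mm) hangs from the handle's end down to z = 0, so that the brush stands level on nubs and foot.
- cubby: Fixed low bamboo cubby: roof, back and side walls, open on its -x side, which faces roughly the robot's right (world -y). Origin on the shelf under its centre. 130 deep (x) x 180 wide (y) x 58 mm high; opening at x = -65 mm, 160 mm wide and 50 mm high inside; inside depth 120 mm.
- cup: LOW steel cup, loose, 0.36 kg with its soap, round, outer radius 33 mm at rim, 31 mm at foot, 46 mm high, wall 3 mm. Origin at the centre of its foot, z up. A hard flat-topped cream soap cake fills its bottom: the soap's top is 32 mm above the shelf, 14 mm below the rim. (The other steel vessel, the tumbler, is over twice as tall and empty.)
- soap: The hard soap cake fixed in the low cup, radius 26.5 mm, 27 mm thick; origin at the centre of its underside, 5 mm above the cup's foot. Rigid.
- cup_rim (a point): Centre of the low cup's mouth, level with the rim (46 mm above the shelf); inner radius 30 mm.
- dish: White ceramic dish, a flat rectangular tray that stands fast, 224 (x) x 114 (y) mm outside, 210 x 100 mm inside, walls 7 mm thick; rim 14 mm above the shelf, inner floor 5 mm above the shelf. Origin on the shelf under its centre, long side along x.
- toothbrush_holder: Bystander: cream ceramic toothbrush holder with two toothbrushes, 76 mm across, 100 mm high (185 mm with the brushes). Origin under its centre.
- tumbler: Bystander: tall empty steel tumbler, 76 mm across, 105 mm high. Origin under its centre.
- comb: Bystander: red plastic comb lying flat, 160 (x) x 37 (y) x 5 mm. Origin on its underside near its middle.
- perfume: Bystander: small closed square glass perfume bottle, 36 x 36 mm, 68 mm high with its cap. Origin under its centre.
- jar: Bystander: low cream jar with wooden lid, 60 mm across, 44 mm high. Origin under its centre.
- pumice: Bystander: grey pumice stone, 80 x 50 x 26 mm, lying. Origin under its centre.
Things that resemble listed ones, but are neither listed nor needed, are in the scene too. What is meant by the brush is not green or red, and is the larger of those in its own colour.

How it is judged (in metres and radians):
On the way, in this order (a step that is already met when the one before it is completed fails the run):
1. the brush stands level on the open shelf, wholly out of the cubby, let go (x of brush_tail in the frame of cubby below -0.072 m and height (world z) of each of brush_tip, brush_tail below 0.004 m and angle between brush's own z axis and vertical below 0.12 rad and contact force between the fingers and brush below 0.05 N and linear speed of brush below 0.03 m/s), for 0.2 s.
2. the brush, held by its handle, is dipped into the low cup and its nubs rest on the soap (horizontal distance between brush_tip and cup_rim below 0.025 m and z of brush_tip in the frame of cup_rim below -0.009 m and contact force between brush and soap above 0.2 N and contact force between the fingers and brush above 0.5 N and distance between the grasp point and brush_grip below 0.06 m), for 0.2 s.
At the end, for the whole second after the job is handed in: The brush lies nubs-down and level (within 7 degrees) on the dish's floor, nub centre and tail foot both inside the dish's walls, released and at rest; the low cup stands upright within 30 mm of where it began (x of brush_tip in the frame of dish between -0.106 and 0.106 m and y of brush_tip in the frame of dish between -0.052 and 0.052 m and z of each of brush_tip, brush_tail in the frame of dish below 0.009 m and x of brush_tail in the frame of dish between -0.106 and 0.106 m and y of brush_tail in the frame of dish between -0.052 and 0.052 m and angle between brush's own z axis and vertical below 0.12 rad and contact force between the fingers and brush below 0.05 N and linear speed of brush below 0.03 m/s and angle between cup's own z axis and vertical below 0.1 rad and distance of cup from where it was at the start of the episode below 0.03 m); the robot touches nothing.
It fails at once if the low cup is tipped or pushed more than 30 mm (angle between cup's own z axis and vertical above 0.25 rad or distance of cup from where it was at the start of the episode above 0.03 m).
It fails at once if the soap is pressed hard (over 20 N) (contact force between brush and soap above 20 N).
It fails at once if the brush is dropped or flung (moves over 0.6 m/s out of the fingers) (contact force between the fingers and brush below 0.05 N and linear speed of brush above 0.6 m/s).
It fails at once if another thing on the shelf is shifted more than 30 mm (distance of any of toothbrush_holder, tumbler, comb, perfume, jar, pumice from where it was at the start of the episode above 0.03 m).
It also fails if it takes over 61 s, if anything falls off the work surface, if the arm or the gripper's body presses on something with over 40 N, if the wrist force passes 120 N, or if a joint passes its speed limit or range.

## Working session

There is one attempt and no reset: what is moved stays moved. The work goes in short steps, Python scripts to look and compute and a tool call to move; the robot and the scene stay as the last step left them, time stands still between calls to the robot, and variables do not carry over. Pictures are saved under pics/ and viewed, about 8 in all and at most 12, crops included, and the job is handed in when it is done.

Besides the shell and the picture viewer there is one more tool, called after ">>>" by a JSON object that holds its "api" and its "payload", one argument or row to a line. move_arm: Moves the arm, as the interface text tells. Its arguments: {"type":"object","properties":{"steps":{"type":"array"},"hand":{"type":"number"},"squeeze":{"type":"number"}},"required":["steps"]}

```bash
mkdir -p pics; cat > h.py <<'E'
import numpy as np, cv2
from cell import env
from scipy.spatial.transform import Rotation as R
def cam(name):
    p,d=env.read_camera(name); return p,d
def world(name,d,us,vs):
    c=env.calibration(name); K=np.array(c["intrinsics"]); 
    z=d[vs,us]; x=(us-K[0,2])/K[0,0]*z; y=(vs-K[1,2])/K[1,1]*z
    P=np.stack([x,-y,-z],-1)
    o=np.array(c["orientation"]); 
    M=o if o.shape==(3,3) else R.from_euler('xyz',o,degrees=True).as_matrix()
    return P@M.T+np.array(c["position"])
def save(n,p): cv2.imwrite(f"pics/{n}.png",p[:,:,::-1])
E
python3 - <<'E'
from h import *
for n in("top","scene"):
    c=env.calibration(n); print(n,c)
    p,d=cam(n); save(n+"0",p)
print(env.calibration("wrist")); print(env.get_obs())
E
```

```text
top {'intrinsics': array([[516.85813946,   0.        , 324.91244769],
       [  0.        , 516.85813946, 241.16865706],
       [  0.        ,   0.        ,   1.        ]]), 'position': array([0.36993495, 0.02033841, 1.25875751]), 'orientation': array([  7.64643026,  -0.42395343, -88.59241564])}
scene {'intrinsics': array([[500.2222645 ,   0.        , 316.63839198],
       [  0.        , 500.2222645 , 241.78683891],
       [  0.        ,   0.        ,   1.        ]]), 'position': array([ 1.22976162, -0.22390891,  0.71624726]), 'orientation': array([48.48541844, -1.02117544, 70.32470817])}
{'intrinsics': array([[371.64829954,   0.        , 316.11096312],
       [  0.        , 371.64829954, 235.30104433],
       [  0.        ,   0.        ,   1.        ]]), 'mount': array([[ 8.33018040e-04,  9.68805483e-01,  2.47820987e-01,
         6.70802986e-02],
       [ 9.99999641e-01, -8.45863345e-04, -5.46390154e-05,
         1.56490142e-03],
       [ 1.56688111e-04,  2.47820943e-01, -9.68805840e-01,
        -1.78857205e-01],
       [ 0.00000000e+00,  0.00000000e+00,  0.00000000e+00,
         1.00000000e+00]])}
{'time_s': 0.1, 'qpos': array([68.12916131, 18.43491566, -4.01569872, 83.16609677,  1.29577045,
       78.53906792, -3.26011389]), 'joint_velocities': array([ 0.03339532, -0.13302473, -0.04356463, -0.13528823, -0.01370196,
        0.13180209,  0.07014839]), 'effort': array([-6.11392115e-04, -4.92574811e+01, -4.06178311e-01, -3.13399637e+01,
       -6.41596131e-02,  3.94567964e-02,  2.85896994e-05]), 'tool_pos': array([ 0.25037517, -0.5993046 ,  0.20438565]), 'tool_rot': array([-1.79905189e+02,  5.96422075e-03,  2.26805965e+01]), 'force': array([0.63859995, 1.08970678, 0.0989311 ]), 'wrist_torque': array([-0.00241316, -0.00189276,  0.0152744 ]), 'grip_width': 0.08694175453897199}
```

View pics/top0.png

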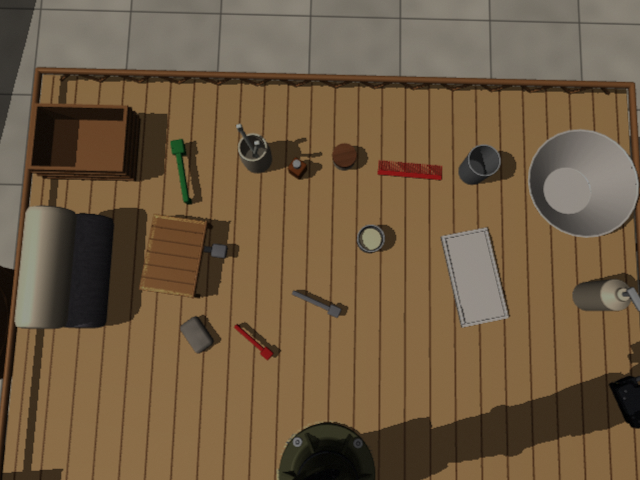

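View pics/scene0.png

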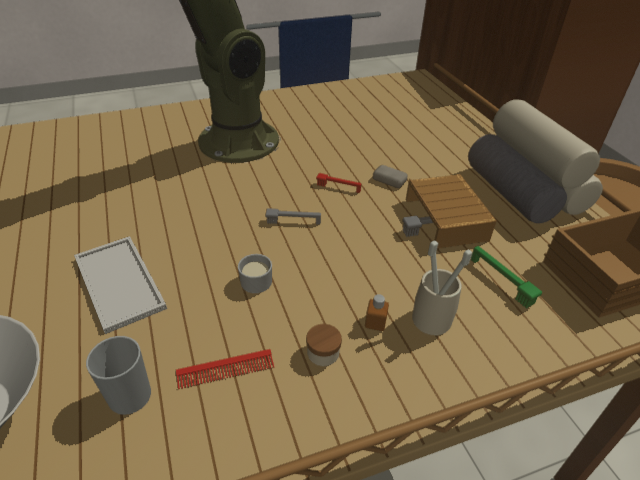

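Top: the brush's head at (218,251) sticks out of the cubby (175,257); cup at (371,238); dish at (475,277). The smaller grey brush at (317,302) is a decoy lying in the open. Measure.

```bash
python3 - <<'E'
from h import *
p,d=cam("top")
H=np.arange
vv,uu=np.mgrid[0:480,0:640]
W=world("top",d,uu.ravel(),vv.ravel()).reshape(480,640,3)
np.save("W.npy",W)
print("table z",np.median(W[300:420,450:560,2]))
for (u,v) in [(218,251),(371,238),(371,238)]: print(u,v,W[v,u])
hsv=cv2.cvtColor(p,cv2.COLOR_RGB2HSV)
# head: grey pixels near
reg=np.zeros((480,640),bool); reg[240:262,203:232]=1
m=reg&(hsv[...,1]<90)&(W[...,2]>0.025)&(W[...,2]<.045)
q=W[m]; print("head",len(q),q.min(0),q.max(0),np.median(q,0))
print(cv2.minAreaRect(q[:,:2].astype(np.float32)*1000))
for n in ["brush","cup","dish","cubby","soap"]:
    for r in env.cut_out("top",n)[:3]:
        q=W[r["region"]]; 
        z=q[:,2]; t=np.percentile(z,95)
        qq=q[z>t-0.012]
        print(n,round(r["conf"],2),r["uv"],len(q),"z95",t.round(4),"mean",qq.mean(0).round(4),cv2.minAreaRect(qq[:,:2].astype(np.float32)*1000))
E
```

```text
table z 0.001476449241375133
218 251 [0.50392898 0.26833028 0.03847636]
371 238 [ 0.54542203 -0.09508677  0.03114531]
371 238 [ 0.54542203 -0.09508677  0.03114531]
head 239 [0.48788896 0.25018273 0.02768279] [0.52156962 0.30479582 0.04329302] [0.50608635 0.27180717 0.03647823]
((506.56396484375, 277.59197998046875), (53.629920959472656, 31.671775817871094), 81.77467346191406)
brush 0.72 [258.7, 345.4] 209 z95 0.0305 mean [0.2873 0.1678 0.0382] ((307.22235107421875, 111.85919952392578), (86.02218627929688, 204.5382537841797), 11.609983444213867)
brush 0.6 [217.3, 251.2] 253 z95 0.0404 mean [0.5047 0.2723 0.0414] ((452.9259948730469, 156.1489715576172), (316.1600036621094, 37.02643585205078), 65.25140380859375)
brush 0.6 [321.9, 303.6] 316 z95 0.0327 mean [0.3828 0.0225 0.037 ] ((389.3967590332031, 33.550209045410156), (121.89712524414062, 24.22890281677246), 65.16926574707031)
cup 0.66 [367.3, 238.0] 597 z95 0.0474 mean [ 0.5434 -0.0891  0.0624] ((479.11773681640625, -33.95240783691406), (62.36468505859375, 235.7629852294922), 48.74458312988281)
cup 0.48 [405.4, 175.9] 356 z95 0.0095 mean [ 0.7102 -0.1879  0.0123] ((579.984375, -75.70840454101562), (128.2509307861328, 443.77313232421875), 49.30800247192383)
dish 0.69 [473.3, 277.3] 4531 z95 0.0165 mean [ 0.4579 -0.3457  0.014 ] ((427.7373046875, -189.9982452392578), (226.8350372314453, 435.5595703125), 12.098523139953613)
cubby 0.87 [173.0, 256.0] 4246 z95 0.0628 mean [0.4876 0.3656 0.0633] ((472.4164123535156, 222.66062927246094), (425.5952453613281, 180.00949096679688), 83.37277221679688)
soap 0.79 [371.1, 235.9] 396 z95 0.038 mean [ 0.5409 -0.0896  0.04  ] ((462.963623046875, -51.795501708984375), (49.24225997924805, 230.22984313964844), 64.28289794921875)
soap 0.21 [214.9, 247.9] 268 z95 0.0404 mean [0.5049 0.2726 0.0412] ((453.6274108886719, 156.5192413330078), (317.4197692871094, 37.99042510986328), 65.25140380859375)
```

```bash
cat > fit.py <<'E'
from h import *
def rect(W,reg,lo,hi):
    m=(reg&(W[...,2]>lo)&(W[...,2]<hi)).astype(np.uint8)
    n,l,s,c=cv2.connectedComponentsWithStats(m); 
    k=1+np.argmax(s[1:,4]); q=W[l==k]
    med=np.median(q,0); q=q[np.linalg.norm(q[:,:2]-med[:2],axis=1)<.16]
    return q,cv2.minAreaRect(q[:,:2].astype(np.float32)*1000)
E
python3 - <<'E'
from fit import *
W=np.load("W.npy")
def rg(u0,v0,u1,v1):
    r=np.zeros((480,640),bool); r[v0:v1,u0:u1]=1; return r
q,r=rect(W,rg(130,205,225,310),.05,.075);print("cubby",len(q),r)
# top-edge of cubby opening (front): line fit through min y per x
xs=np.arange(.41,.57,.01); e=[(x,np.percentile(q[abs(q[:,0]-x)<.005][:,1],3)) for x in xs]; e=np.array(e)
f=np.polyfit(e[:,0],e[:,1],1); print("front edge y=",f, np.degrees(np.arctan(f[0])), (e[:,1]-np.polyval(f,e[:,0])).round(3))
q,r=rect(W,rg(205,238,235,265),.025,.045);print("head",len(q),r)
for y in np.arange(.24,.32,.006):
    s=q[abs(q[:,1]-y)<.003]
    if len(s): print(y.round(3),s[:,0].min().round(4),s[:,0].max().round(4),len(s))
q,r=rect(W,rg(350,220,392,256),.036,.06);print("cuprim",len(q),r, cv2.minEnclosingCircle(q[:,:2].astype(np.float32)*1000),np.median(q[:,2]))
q,r=rect(W,rg(350,220,392,256),.024,.038);print("soap",len(q),r,np.median(q,0))
q,r=rect(W,rg(430,220,520,335),.004,.03);print("dish",len(q),r,np.median(q,0))
q,r=rect(W,rg(290,285,350,320),.012,.05);print("decoy",r,np.median(q,0))
q,r=rect(W,rg(225,120,280,180),.08,.11);print("holder",r)
q,r=rect(W,rg(180,310,220,355),.015,.05);print("pumice",r)
E
```

```text
cubby 4329 ((488.6143798828125, 368.67425537109375), (132.98623657226562, 182.12667846679688), 83.2691650390625)
front edge y= [-0.12202989  0.36502717] -6.95739881081007 [-0.     0.    -0.     0.     0.     0.    -0.    -0.     0.     0.
 -0.     0.001  0.    -0.    -0.001  0.   ]
head 241 ((506.15008544921875, 276.8626708984375), (52.3286247253418, 32.048160552978516), 83.40608215332031)
0.252 0.4901 0.519 24
0.258 0.4879 0.5193 38
0.264 0.4895 0.519 32
0.27 0.4899 0.5216 32
0.276 0.4899 0.521 38
0.282 0.4919 0.5215 31
0.288 0.492 0.5137 19
0.294 0.5011 0.5134 15
0.3 0.5013 0.5163 12
cuprim 143 ((542.8770751953125, -91.44760131835938), (64.35430145263672, 62.370025634765625), 1.8935935497283936) ((543.4423828125, -91.70610046386719), 33.041805267333984) 0.045952368669687216
soap 405 ((545.3003540039062, -91.86738586425781), (55.065086364746094, 55.73729705810547), 34.098175048828125) [ 0.54312088 -0.09244017  0.03287874]
dish 4337 ((459.99029541015625, -351.34271240234375), (234.7747039794922, 130.52896118164062), 11.36667537689209) [ 0.45789905 -0.34744674  0.0088933 ]
decoy ((389.60845947265625, 33.461029052734375), (121.8388671875, 24.2052001953125), 64.8554458618164) [0.38141921 0.01832222 0.02863512]
holder ((739.7960815429688, 189.1365966796875), (69.32107543945312, 68.15325927734375), 10.879767417907715)
pumice ((306.4132995605469, 314.2843322753906), (79.76190185546875, 51.07731246948242), 36.631160736083984)
```

```bash
cat > go.py <<'E'
import sys
from h import *
def rel(t,yaw):
    s=env.get_obs(); A=R.from_euler('xyz',s["tool_rot"],degrees=True)
    d=A.inv().apply(np.array(t)-s["tool_pos"]); dy=(yaw-s["tool_rot"][2]+180)%360-180
    return d.round(4), round(-np.radians(dy),4)
if __name__=="__main__":
    print({k:np.round(env.get_obs()[k],3) for k in("time_s","tool_pos","tool_rot","force","grip_width","qpos")})
    for a in sys.argv[1:]:
        v=[float(x) for x in a.split(",")]; print(a,rel(v[:3],v[3]))
E
python3 go.py 0.48,-0.25,0.2,55 0.5055,0.269,0.2,83.5
```

```text
{'time_s': np.float64(0.4), 'tool_pos': array([ 0.251, -0.6  ,  0.205]), 'tool_rot': array([-1.7999e+02,  3.0000e-03,  2.2676e+01]), 'force': array([ 0.05 ,  0.444, -0.377]), 'grip_width': np.float64(0.087), 'qpos': array([68.132, 18.399, -4.014, 83.117,  1.294, 78.539, -3.259])}
0.48,-0.25,0.2,55 (array([ 0.3466, -0.2342,  0.0052]), np.float64(-0.5642))
0.5055,0.269,0.2,83.5 (array([ 0.5702, -0.7033,  0.0053]), np.float64(-1.0616))
```

>>> {"api": "move_arm", "payload": {
  "steps": [
    [[0.346,-0.234,0.005],-0.564],
    [[0.346,-0.234,0.005],-0.564],
    [[0.346,-0.234,0.005],-0.564],
    [[0.346,-0.234,0.005],-0.564],
    [[0.346,-0.234,0.005],-0.564],
    [[0.346,-0.234,0.005],-0.564],
    [[0.346,-0.234,0.005],-0.564],
    [[0.57,-0.703,0.005],-1.062],
    [[0.57,-0.703,0.005],-1.062],
    [[0.57,-0.703,0.005],-1.062],
    [[0.57,-0.703,0.005],-1.062],
    [[0.57,-0.703,0.005],-1.062],
    [[0.57,-0.703,0.005],-1.062],
    [[0.57,-0.703,0.005],-1.062],
    [[0.57,-0.703,0.005],-1.062],
    [[0.57,-0.703,0.005],-1.062],
    [[0.57,-0.703,0.005],-1.062],
    [[0.57,-0.703,0.005],-1.062]
  ],
  "hand": -0.4,
  "squeeze": 20
}}

```text
time_s: 2.65
tool_pos: [0.5059, 0.267, 0.2001]
tool_rot: [180.0, 0.1, 83.4]
force: [-0.5, -0.5, 0.1]
grip_width: 0.061
```

```bash
cat >> h.py <<'E'
def wristW():
    s=env.get_obs(); p,d=env.read_camera("wrist"); c=env.calibration("wrist"); K=np.array(c["intrinsics"]); M=np.array(c["mount"])
    v,u=np.mgrid[0:480,0:640]; x=(u-K[0,2]); y=(v-K[1,2]); r=np.hypot(x,y)+1e-9; th=r/K[0,0]
    t=np.tan(np.minimum(th,1.5)); P=np.stack([x/r*t*d,-y/r*t*d,-d],-1)
    T=P@M[:3,:3].T+M[:3,3]
    A=R.from_euler('xyz',s["tool_rot"],degrees=True).as_matrix()
    return p,d,T@A.T+s["tool_pos"]
E
python3 - <<'E'
from fit import *
p,d,W=wristW(); save("w1",p); np.save("W1.npy",W)
print(env.get_obs()["tool_pos"],env.get_obs()["tool_rot"])
hsv=cv2.cvtColor(p,cv2.COLOR_RGB2HSV)
ok=(abs(W[...,0]-.5)<.05)&(W[...,1]>.22)&(W[...,1]<.31)&(d>0)
q,r=rect(W,ok&(hsv[...,1]<90),.025,.048); print(len(q),r,np.median(q,0))
for y in np.arange(.24,.31,.006):
    s=q[abs(q[:,1]-y)<.003]
    if len(s): print(y.round(3),np.percentile(s[:,0],[3,97]).round(4),len(s))
E
```

```text
[0.50607249 0.266622   0.20018934] [1.79981759e+02 8.05512267e-02 8.33762950e+01]
1365 ((507.5481262207031, 273.822998046875), (45.94980239868164, 31.388017654418945), 84.17950439453125) [0.50786279 0.27158221 0.03518698]
0.252 [0.4932 0.5202] 109
0.258 [0.4916 0.5208] 213
0.264 [0.492  0.5219] 205
0.27 [0.493 0.522] 207
0.276 [0.493  0.5227] 214
0.282 [0.4936 0.5227] 219
0.288 [0.4962 0.5152] 108
0.294 [0.5038 0.5159] 87
0.3 [0.5042 0.506 ] 3
```

View pics/w1.png

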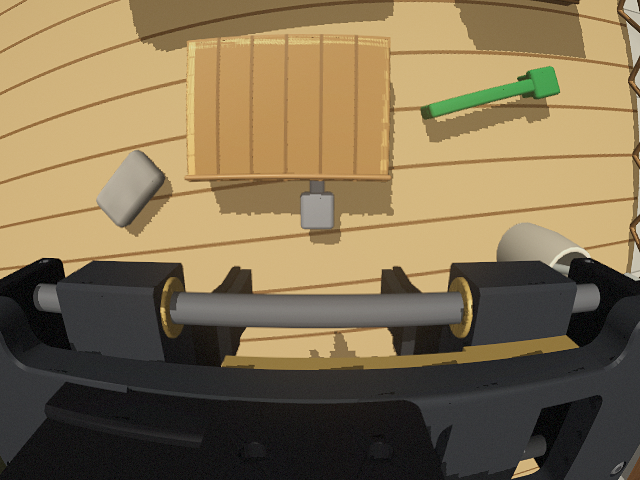

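The head plate (pixel 317,210) shows just before the opening: centre ≈ (0.507, 0.268), top 35 mm, axis ≈ 83.5°, as expected. Descend and grip.

>>> {"api": "move_arm", "payload": {
  "steps": [
    [[0.0015,0.001,0.05],0],
    [[0.0015,0.001,0.1],0],
    [[0.0015,0.001,0.14],0],
    [[0.0015,0.001,0.165],0],
    [[0.0015,0.001,0.181],0],
    [[0.0015,0.001,0.181],0],
    [[0.0015,0.001,0.181],0]
  ]
}}

```text
time_s: 3.58
tool_pos: [0.5076, 0.2701, 0.0205]
tool_rot: [179.9, -0.0, 83.5]
force: [0.3, -0.1, 0.2]
grip_width: 0.0609
```

>>> {"api": "move_arm", "payload": {
  "steps": [
    [[0,0,0],0],
    [[0,0,0],0],
    [[0,0,0],0],
    [[0,0,0],0],
    [[0,0,0],0],
    [[0,0,0],0]
  ],
  "hand": 1,
  "squeeze": 20
}}

```text
time_s: 4.32
tool_pos: [0.5102, 0.2698, 0.0211]
tool_rot: [179.6, -0.1, 83.5]
force: [6.2, -2.9, 9.4]
grip_width: 0.0086
```

```bash
python3 - <<'E'
from h import *
p,d=cam("scene"); a=cv2.resize(p[130:270,340:520],(540,420),interpolation=cv2.INTER_CUBIC)
save("s2",a)
print(env.get_obs()["grip_width"],env.get_obs()["force"],env.get_obs()["tool_pos"])
E
```

```text
0.005506318042802173 [ 5.42853971 -3.05529862  9.37063441] [0.51105855 0.26972171 0.02156219]
```

View pics/s2.png

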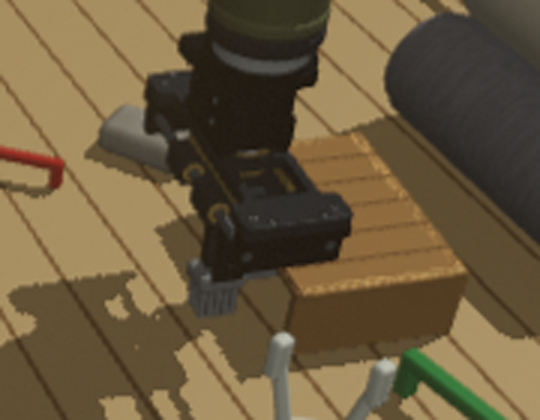

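The fingers closed past the head without holding it; open, rise and look.

>>> {"api": "move_arm", "payload": {
  "steps": [
    [[0,0,0],0],
    [[0,0,0],0],
    [[0,0,0],0],
    [[0,0,0],0],
    [[0,0,0],0],
    [[0,0,0],0]
  ],
  "hand": -0.4
}}

```text
time_s: 5.12
tool_pos: [0.5061, 0.2698, 0.0188]
tool_rot: [-179.9, 0.0, 83.5]
force: [-0.7, 0.5, 1.0]
grip_width: 0.0565
```

>>> {"api": "move_arm", "payload": {
  "steps": [
    [[0,0,-0.02],0],
    [[0,0,-0.06],0],
    [[0,0,-0.12],0],
    [[0,0,-0.16],0],
    [[0,0,-0.18],0],
    [[0,0,-0.18],0]
  ]
}}

```text
time_s: 5.88
tool_pos: [0.5072, 0.2704, 0.2006]
tool_rot: [179.9, -0.0, 83.5]
force: [-0.3, -0.1, -0.4]
grip_width: 0.0612
```

```bash
python3 - <<'E'
from fit import *
p,d,W=wristW(); save("w2",p[150:300,170:470].repeat(2,0).repeat(2,1)); np.save("W1.npy",W)
print(env.get_obs()["tool_pos"],env.get_obs()["tool_rot"])
hsv=cv2.cvtColor(p,cv2.COLOR_RGB2HSV)
ok=(abs(W[...,0]-.5)<.06)&(W[...,1]>.2)&(W[...,1]<.31)&(d>0)
q,r=rect(W,ok&(hsv[...,1]<90),.02,.06); print(len(q),r,np.median(q,0))
for y in np.arange(.22,.31,.006):
    s=q[abs(q[:,1]-y)<.003]
    if len(s): print(y.round(3),np.percentile(s[:,0],[3,97]).round(4),np.median(s[:,2]).round(4),len(s))
E
```

```text
[0.50642256 0.26972022 0.19884012] [-1.79987151e+02  3.45667193e-02  8.35186567e+01]
1338 ((507.9823913574219, 274.8097839355469), (48.64405822753906, 31.3995361328125), 82.97986602783203) [0.50782309 0.27174944 0.03523044]
0.25 [0.495  0.5197] 0.0335 58
0.256 [0.4919 0.5202] 0.0352 188
0.262 [0.492  0.5207] 0.0354 199
0.268 [0.4931 0.5213] 0.0354 198
0.274 [0.4929 0.5227] 0.0353 211
0.28 [0.4936 0.5232] 0.0353 218
0.286 [0.4954 0.5204] 0.0346 151
0.292 [0.5038 0.5161] 0.0353 90
0.298 [0.5043 0.5151] 0.0357 25
```

View pics/w2.png

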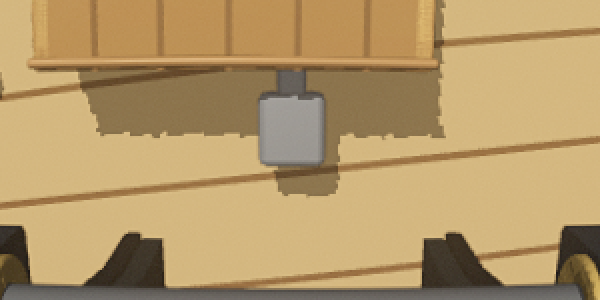

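```bash
python3 - <<'E'
from fit import *
def proj(n,P):
    c=env.calibration(n);K=c["intrinsics"];M=R.from_euler('xyz',c["orientation"],degrees=True).as_matrix()
    q=(np.array(P)-c["position"])@M; return K[0,0]*q[0]/-q[2]+K[0,2], K[1,1]*-q[1]/-q[2]+K[1,2]
for P in [(.511,.27,.0215),(.511,.27,.0135),(.511,.27,.036),(.507,.269,.036)]: print(P,np.round(proj("scene",P),1))
p,d=cam("scene"); v,u=np.mgrid[190:260,390:450]; W=world("scene",d,u.ravel(),v.ravel()).reshape(70,60,3)
h=cv2.cvtColor(p[190:260,390:450],cv2.COLOR_RGB2HSV)
m=(h[...,1]<90)&(W[...,2]>.029)&(W[...,2]<.05); q=W[m]; q=q[(q[:,1]<.3)]
print(len(q),np.percentile(q,[3,50,97],axis=0).round(4), cv2.minAreaRect(q[:,:2].astype(np.float32)*1000))
save("s3",np.vstack([cv2.resize(p[190:260,380:470],(720,560),interpolation=cv2.INTER_CUBIC)]))
E
```

```text
(0.511, 0.27, 0.0215) [412.9 225.5]
(0.511, 0.27, 0.0135) [412.4 228.3]
(0.511, 0.27, 0.036) [413.9 220.3]
(0.507, 0.269, 0.036) [412.6 219.3]
210 [[0.4954 0.25   0.0296]
 [0.512  0.2692 0.0344]
 [0.523  0.2969 0.0368]] ((510.96026611328125, 274.5758056640625), (53.70762252807617, 32.776817321777344), 77.20950317382812)
```

View pics/s3.png

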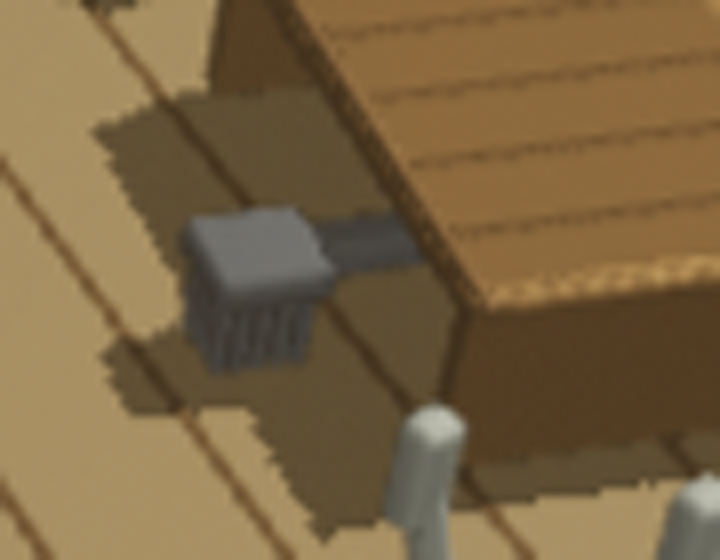

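```bash
python3 - <<'E'
from h import *
p,d,W=wristW(); s=env.get_obs(); A=R.from_euler('xyz',s["tool_rot"],degrees=True)
T=A.inv().apply((W-s["tool_pos"]).reshape(-1,3)).reshape(W.shape); print(s["grip_width"])
m=(d>0)&(T[...,2]>-.06)&(T[...,2]<.04)&(abs(T[...,1])<.08)&(abs(T[...,0])<.05)
q=T[m]; v,u=np.nonzero(m)
for sg in(-1,1):
    k=q[:,1]*sg>0; a=q[k]; print(sg,len(a),np.percentile(a,[1,50,99],axis=0).round(4) if len(a) else 0,u[k].min(),u[k].max(),v[k].min(),v[k].max())
for (uu,vv) in [(245,270),(247,280),(235,275),(385,275),(395,272),(240,275)]: print(uu,vv,d[vv,uu],T[vv,uu].round(4),p[vv,uu])
E
```

```text
0.06089925658391754
-1 906 [[-0.0105 -0.0393 -0.0596]
 [ 0.0082 -0.0322 -0.0361]
 [ 0.0102 -0.0294 -0.0171]] 210 252 266 351
1 917 [[-0.0106  0.031  -0.0595]
 [ 0.0083  0.0338 -0.0365]
 [ 0.0103  0.0411 -0.0173]] 381 422 266 353
245 270 0.16955163 [ 0.0084 -0.0321 -0.019 ] [66 54 41]
247 280 0.1608589 [ 0.007  -0.0296 -0.0283] [59 47 33]
235 275 0.15894149 [ 0.0098 -0.0346 -0.0296] [57 46 32]
385 275 0.16366741 [ 0.0082  0.0316 -0.0252] [65 56 41]
395 272 0.16256182 [ 0.0099  0.036  -0.0259] [62 51 35]
240 275 0.16166763 [ 0.0089 -0.0329 -0.027 ] [64 57 42]
```

```bash
python3 - <<'E'
from h import *
p,d,W=wristW(); s=env.get_obs(); A=R.from_euler('xyz',s["tool_rot"],degrees=True)
T=A.inv().apply((W-s["tool_pos"]).reshape(-1,3)).reshape(W.shape)
for (u,v) in [(320,310),(200,310),(100,280),(120,330),(45,275),(600,275),(520,285),(520,330),(320,375),(240,300),(225,320),(320,345),(320,360),(250,266)]: print(u,v,round(float(d[v,u]),4),T[v,u].round(4),p[v,u])
m=(d>0)&(T[...,2]<.05)&(T[...,2]>-.16)
y=T[...,1][m];z=T[...,2][m];x=T[...,0][m]
for a in np.arange(-.12,.12,.01):
    k=(y>=a)&(y<a+.01)
    if k.any(): print(a.round(2),"zmax",np.percentile(z[k],99).round(4),"x",np.percentile(x[k],[1,99]).round(3),k.sum())
E
```

```text
320 310 0.082 [ 0.0292  0.0015 -0.1036] [132 129 126]
200 310 0.0812 [ 0.029  -0.0259 -0.1045] [124 121 118]
100 280 0.0766 [ 0.0366 -0.0499 -0.1074] [45 45 42]
120 330 0.0756 [ 0.0259 -0.0445 -0.1111] [59 60 60]
45 275 0.088 [ 0.0327 -0.0784 -0.0965] [5 5 7]
600 275 0.0816 [ 0.035   0.0792 -0.1026] [23 23 25]
520 285 0.075 [ 0.0363  0.0468 -0.109 ] [43 42 43]
520 330 0.0763 [ 0.0254  0.0485 -0.1105] [57 57 60]
320 375 0.0655 [ 0.0245  0.0014 -0.1218] [54 52 47]
240 300 0.0825 [ 0.0311 -0.0166 -0.1026] [118 113 109]
225 320 0.082 [ 0.0266 -0.0202 -0.1043] [108 105 102]
320 345 0.4215 [-0.1627  0.0052  0.1977] [212 182 128]
320 360 0.0732 [ 0.0229  0.0015 -0.1143] [147 120  61]
250 266 0.3971 [-0.0647 -0.0709  0.1976] [213 184 130]
-0.1 zmax -0.1286 x [-0.019 -0.01 ] 73
-0.09 zmax -0.0895 x [-0.014  0.036] 815
-0.08 zmax -0.0885 x [-0.003  0.036] 4469
-0.07 zmax -0.0965 x [0.005 0.036] 4385
-0.06 zmax -0.093 x [0.017 0.037] 4526
-0.05 zmax -0.093 x [0.018 0.037] 6195
-0.04 zmax -0.0229 x [-0.009  0.036] 10413
-0.03 zmax -0.0261 x [-0.007  0.032] 5695
-0.02 zmax -0.1005 x [0.021 0.032] 5610
-0.01 zmax -0.1008 x [0.022 0.032] 5913
-0.0 zmax -0.1007 x [0.022 0.032] 5909
0.01 zmax -0.1004 x [0.022 0.032] 5322
0.02 zmax -0.1005 x [0.014 0.032] 5021
0.03 zmax -0.0214 x [-0.02   0.036] 10206
0.04 zmax -0.0925 x [-0.027  0.037] 7473
0.05 zmax -0.0936 x [-0.029  0.037] 6613
0.06 zmax -0.0977 x [-0.028  0.036] 8153
0.07 zmax -0.0897 x [-0.033  0.036] 6605
0.08 zmax -0.0894 x [-0.032  0.036] 2508
0.09 zmax -0.1281 x [-0.025 -0.004] 349
```

The wrist depth shows that the fingertips are about 17 mm *behind* the reported TCP, not 8 mm ahead. The whole gripper sits about 25 mm further back than stated, with the body offset consistent. So the fingers closed on top of the head. I'll command heights 25 mm lower from now on.

>>> {"api": "move_arm", "payload": {
  "steps": [
    [[-0.001,0.001,0.06],0],
    [[-0.001,0.001,0.12],0],
    [[-0.001,0.001,0.16],0],
    [[-0.001,0.001,0.185],0],
    [[-0.001,0.001,0.197],0],
    [[-0.001,0.001,0.205],0],
    [[-0.001,0.001,0.205],0],
    [[-0.001,0.001,0.205],0]
  ]
}}

```text
time_s: 7.08
tool_pos: [0.5082, 0.2693, -0.0048]
tool_rot: [179.9, -0.0, 83.5]
force: [-0.3, -0.6, 0.5]
grip_width: 0.0609
```

>>> {"api": "move_arm", "payload": {
  "steps": [
    [[0,0,0],0],
    [[0,0,0],0],
    [[0,0,0],0],
    [[0,0,0],0],
    [[0,0,0],0],
    [[0,0,0],0]
  ],
  "hand": 1,
  "squeeze": 20
}}

```text
time_s: 7.82
tool_pos: [0.5075, 0.2689, -0.0056]
tool_rot: [180.0, 0.0, 83.5]
force: [-0.6, -0.9, 1.1]
grip_width: 0.0315
```

Gripped at 31.5 mm, the head's width. Pull straight out 160 mm.

>>> {"api": "move_arm", "payload": {
  "steps": [
    [[-0.01,0,0],0],
    [[-0.03,0,0],0],
    [[-0.05,0,0],0],
    [[-0.07,0,0],0],
    [[-0.09,0,0],0],
    [[-0.11,0,0],0],
    [[-0.13,0,0],0],
    [[-0.15,0,0],0],
    [[-0.16,0,0],0],
    [[-0.16,0,0],0],
    [[-0.16,0,0],0],
    [[-0.16,0,0],0]
  ]
}}

```text
time_s: 9.32
tool_pos: [0.4895, 0.1101, -0.0056]
tool_rot: [180.0, 0.0, 83.6]
force: [-0.1, -2.2, 2.4]
grip_width: 0.0317
```

>>> {"api": "move_arm", "payload": {
  "steps": [
    [[0,0,0],0],
    [[0,0,0],0],
    [[0,0,0],0],
    [[0,0,0],0],
    [[0,0,0],0],
    [[0,0,0],0]
  ],
  "hand": -0.3
}}

```text
time_s: 10.07
tool_pos: [0.4895, 0.1099, -0.0057]
tool_rot: [180.0, 0.0, 83.5]
force: [0.2, -0.6, -0.8]
grip_width: 0.0566
```

>>> {"api": "move_arm", "payload": {
  "steps": [
    [[0,0,-0.02],0],
    [[0,0,-0.06],0],
    [[0,0,-0.12],0],
    [[0.02,0,-0.17],0],
    [[0.06,0,-0.2],0],
    [[0.08,0,-0.2],0],
    [[0.08,0,-0.2],0],
    [[0.08,0,-0.2],0]
  ]
}}

```text
time_s: 11.08
tool_pos: [0.4983, 0.1883, 0.1944]
tool_rot: [-180.0, 0.1, 83.5]
force: [0.4, -0.0, -1.1]
grip_width: 0.0565
```

```bash
cat > look.py <<'E'
from fit import *
p,d,W=wristW(); s=env.get_obs(); A=R.from_euler('xyz',s["tool_rot"],degrees=True)
print(s["tool_pos"].round(4),s["tool_rot"].round(2),s["grip_width"])
hsv=cv2.cvtColor(p,cv2.COLOR_RGB2HSV)
ok=(abs(W[...,0]-.5)<.06)&(W[...,1]>.07)&(W[...,1]<.29)&(d>0)
q,r=rect(W,ok&(hsv[...,1]<110),.022,.06); print(len(q),r,np.median(q,0))
for y in np.arange(.08,.29,.008):
    t=q[abs(q[:,1]-y)<.004]
    if len(t): print(y.round(3),np.percentile(t[:,0],[3,97]).round(4),t[:,0].mean().round(4),np.median(t[:,2]).round(4),len(t))
save("w4",p)
E
python3 look.py
```

```text
[0.4983 0.188  0.1941] [-1.7997e+02  7.0000e-02  8.3450e+01] 0.05651433223289142
2408 ((496.8279724121094, 177.52984619140625), (141.00189208984375, 31.640954971313477), 84.15699005126953) [0.49745431 0.16860925 0.03523162]
0.104 [0.4913 0.5044] 0.4996 0.0354 16
0.112 [0.4757 0.505 ] 0.4907 0.0353 228
0.12 [0.4761 0.5061] 0.4912 0.0353 251
0.128 [0.477  0.5043] 0.4902 0.0347 196
0.136 [0.4862 0.4986] 0.4924 0.0353 107
0.144 [0.4868 0.4995] 0.4932 0.0352 114
0.152 [0.4879 0.5003] 0.494 0.0351 110
0.16 [0.4888 0.5012] 0.4951 0.0354 115
0.168 [0.4897 0.5021] 0.4959 0.0353 118
0.176 [0.4907 0.503 ] 0.4969 0.0353 115
0.184 [0.4916 0.5038] 0.4977 0.0352 118
0.192 [0.4925 0.5047] 0.4986 0.0353 123
0.2 [0.4935 0.5057] 0.4997 0.0353 118
0.208 [0.4945 0.5065] 0.5005 0.0353 122
0.216 [0.4953 0.5074] 0.5014 0.0352 120
0.224 [0.4962 0.5083] 0.5023 0.0352 124
0.232 [0.4972 0.5092] 0.5032 0.0353 123
0.24 [0.4976 0.51  ] 0.5038 0.0352 127
0.248 [0.4986 0.5105] 0.5041 0.0349 63
```

The brush stands level and free, its tail about 55 mm from the opening. Take the handle at about (0.498, 0.191).

>>> {"api": "move_arm", "payload": {
  "steps": [
    [[0.003,0,0.06],0],
    [[0.003,0,0.12],0],
    [[0.003,0,0.16],0],
    [[0.003,0,0.185],0],
    [[0.003,0,0.195],0],
    [[0.003,0,0.2],0],
    [[0.003,0,0.2],0],
    [[0.003,0,0.2],0]
  ]
}}

```text
time_s: 12.12
tool_pos: [0.4997, 0.1925, -0.0047]
tool_rot: [179.9, -0.0, 83.5]
force: [0.8, -1.1, -0.0]
grip_width: 0.0563
```

>>> {"api": "move_arm", "payload": {
  "steps": [
    [[0,0,0],0],
    [[0,0,0],0],
    [[0,0,0],0],
    [[0,0,0],0],
    [[0,0,0],0],
    [[0,0,0],0],
    [[0,0,0],0]
  ],
  "hand": 1,
  "squeeze": 30
}}

```text
time_s: 13.0
tool_pos: [0.4988, 0.1924, -0.0057]
tool_rot: [-180.0, 0.0, 83.5]
force: [0.5, -0.2, -1.1]
grip_width: 0.0134
```

>>> {"api": "move_arm", "payload": {
  "steps": [
    [[0,0,-0.01],0],
    [[0,0,-0.03],0],
    [[0,0,-0.06],0],
    [[0,0,-0.09],0],
    [[0,0,-0.1],0],
    [[0,0,-0.1],0],
    [[0,0,-0.1],0]
  ]
}}

```text
time_s: 13.88
tool_pos: [0.4981, 0.1919, 0.0934]
tool_rot: [-179.9, 0.0, 83.5]
force: [0.0, 0.2, -2.0]
grip_width: 0.0134
```

```bash
python3 - <<'E'
from fit import *
p,d,W=wristW(); s=env.get_obs(); A=R.from_euler('xyz',s["tool_rot"],degrees=True)
print(s["tool_pos"].round(4),s["tool_rot"].round(2),s["grip_width"],s["force"])
T=A.inv().apply((W-s["tool_pos"]).reshape(-1,3)).reshape(W.shape)
m=(d>0)&(T[...,2]>-.055)&(T[...,2]<-.01)&(abs(T[...,1])<.03)&(T[...,0]>.012)
q=T[m]; print(len(q),np.percentile(q,[1,50,99],axis=0).round(4)); 
if len(q)>20: print("slope z,y per x",np.polyfit(q[:,0],q[:,2],1),np.polyfit(q[:,0],q[:,1],1))
p2,_=cam("scene"); save("s5",np.hstack([p2[60:300,220:540]]).repeat(2,0).repeat(2,1))
E
python3 go.py 0.5525,-0.0125,0.095,83.5
```

```text
[0.498  0.192  0.0932] [-1.7989e+02  5.0000e-02  8.3530e+01] 0.01368081733785023 [-0.48410201  0.63480296 -0.07350535]
4132 [[ 0.0125 -0.0062 -0.0427]
 [ 0.0357  0.0006 -0.0412]
 [ 0.0564  0.0076 -0.0247]]
slope z,y per x [ 0.05426976 -0.0425682 ] [-0.00551799  0.00083555]
{'time_s': np.float64(13.975), 'tool_pos': array([0.498, 0.192, 0.093]), 'tool_rot': array([-1.79885e+02,  3.40000e-02,  8.35280e+01]), 'force': array([-0.257,  0.12 , -0.235]), 'grip_width': np.float64(0.013), 'qpos': array([ 22.406,  15.831, -52.265, 105.972,  13.734,  64.943, -41.188])}
0.5525,-0.0125,0.095,83.5 (array([-0.1971,  0.0772, -0.0018]), np.float64(0.0005))
```

View pics/s5.png

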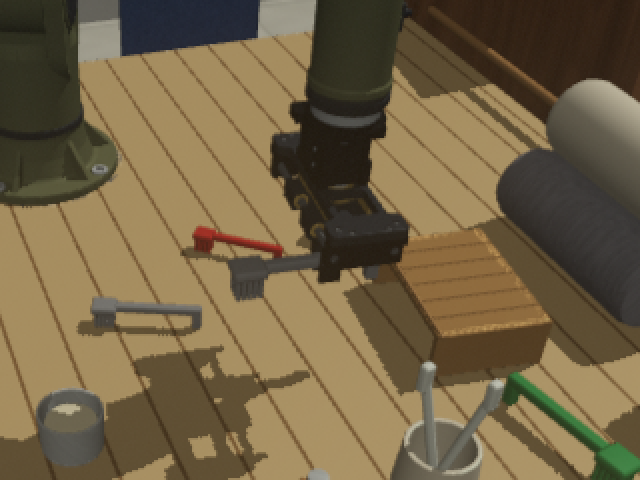

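Held level in the picture: the nubs hang clear at (247,280), and the cup is at (70,425). Move over the cup, then lower.

>>> {"api": "move_arm", "payload": {
  "steps": [
    [[-0.01,0.004,0],0],
    [[-0.03,0.012,0],0],
    [[-0.06,0.024,0],0],
    [[-0.09,0.036,0],0],
    [[-0.12,0.048,0],0],
    [[-0.15,0.06,0],0],
    [[-0.175,0.07,0],0],
    [[-0.19,0.075,0],0],
    [[-0.197,0.077,0],0],
    [[-0.197,0.077,0],0],
    [[-0.197,0.077,0],0]
  ]
}}

```text
time_s: 15.35
tool_pos: [0.5529, -0.0106, 0.0944]
tool_rot: [-180.0, -0.0, 83.6]
force: [-0.2, 0.7, -0.6]
grip_width: 0.013
```

```bash
python3 - <<'E'
from fit import *
p2,d=cam("top"); print(env.get_obs()["tool_pos"],env.get_obs()["force"])
u,v=np.meshgrid(np.arange(330,410),np.arange(200,280)); W=world("top",d,u.ravel(),v.ravel()).reshape(80,80,3)
q=W.reshape(-1,3); k=(q[:,2]>.115)&(q[:,2]<.15)&(q[:,1]<-.05)&(q[:,1]>-.13); a=q[k]; print(len(a), cv2.minAreaRect(a[:,:2].astype(np.float32)*1000) if len(a)>5 else 0,np.median(a,0))
k=(q[:,2]>.036)&(q[:,2]<.06); a=q[k]; print(len(a),cv2.minEnclosingCircle(a[:,:2].astype(np.float32)*1000))
s,_=cam("scene"); save("s6",cv2.resize(s[170:320,190:390],(800,600),interpolation=cv2.INTER_CUBIC))
E
```

```text
[ 0.55296698 -0.01070419  0.09441556] [-1.18210625  0.09490922 -0.73142157]
0 0 [nan nan nan]
0 ((0.0, 0.0), 0.0)
  return _methods._mean(a, axis=axis, dtype=dtype,
  ret = um.true_divide(
```

View pics/s6.png

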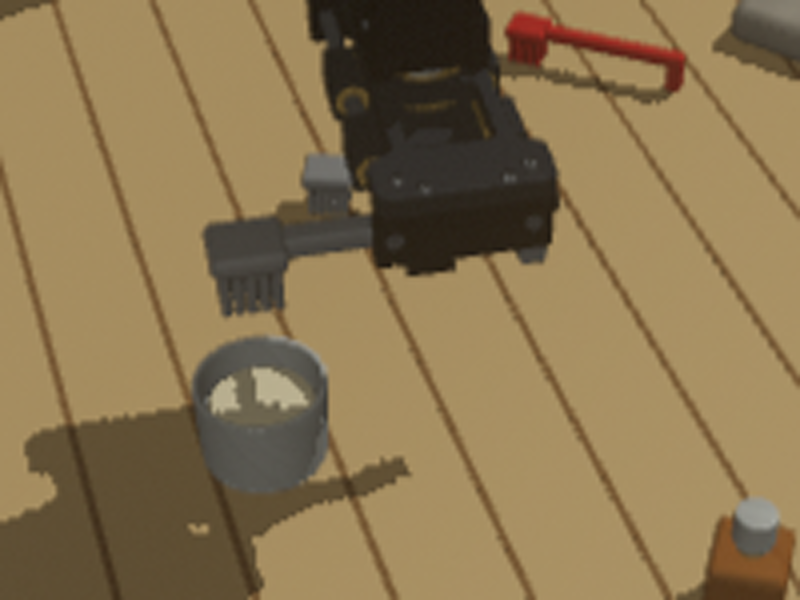

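The nubs (250,290 in the crop) hang above the cup (262,400); lower.

>>> {"api": "move_arm", "payload": {
  "steps": [
    [[-0.001,0,0.015],0],
    [[-0.001,0,0.035],0],
    [[-0.001,0,0.05],0],
    [[-0.001,0,0.058],0],
    [[-0.001,0,0.062],0],
    [[-0.001,0,0.065],0],
    [[-0.001,0,0.065],0]
  ]
}}

```text
time_s: 16.32
tool_pos: [0.5532, -0.0131, 0.0295]
tool_rot: [180.0, 0.0, 83.5]
force: [0.5, -0.3, -1.5]
grip_width: 0.0137
```

>>> {"api": "move_arm", "payload": {
  "steps": [
    [[0,0,0.001],0],
    [[0,0,0.002],0],
    [[0,0,0.003],0],
    [[0,0,0.003],0],
    [[0,0,0.003],0],
    [[0,0,0.003],0]
  ]
}}

```text
time_s: 17.08
tool_pos: [0.553, -0.013, 0.0263]
tool_rot: [180.0, 0.0, 83.5]
force: [-0.0, -0.0, -0.3]
grip_width: 0.0136
```

```bash
python3 - <<'E'
from h import *
for i in range(4):
    cam("scene"); s=env.get_obs(); print(s["tool_pos"].round(4),s["tool_rot"].round(2),s["force"].round(2),s["wrist_torque"].round(3))
E
```

```text
[ 0.553  -0.0131  0.0263] [1.800e+02 1.000e-02 8.352e+01] [ 0.32 -0.17 -0.85] [-0.03  -0.053 -0.028]
[ 0.553  -0.013   0.0264] [1.800e+02 1.000e-02 8.353e+01] [-0.09  0.21  0.62] [-0.058 -0.121 -0.007]
[ 0.553  -0.013   0.0263] [1.800e+02 1.000e-02 8.353e+01] [ 0.16 -0.09 -1.21] [ 0.018 -0.178 -0.033]
[ 0.5531 -0.013   0.0264] [1.800e+02 1.000e-02 8.353e+01] [-0.48  0.94 -1.22] [-0.031 -0.133  0.029]
```

Just about touching. Press on in 1 mm increments, watching the force.

>>> {"api": "move_arm", "payload": {
  "steps": [
    [[0,0,0.001],0],
    [[0,0,0.001],0],
    [[0,0,0.001],0]
  ]
}}

```text
time_s: 17.65
tool_pos: [0.5532, -0.0128, 0.0255]
tool_rot: [180.0, -0.0, 83.5]
force: [-0.4, 1.5, 2.0]
grip_width: 0.0137
```

```bash
cat > f.py <<'E'
from h import *
F=[];Q=[]
for i in range(5):
    cam("scene"); s=env.get_obs(); F.append(s["force"]);Q.append(s["wrist_torque"])
print(s["tool_pos"].round(4),np.mean(F,0).round(2),np.mean(Q,0).round(3),s["time_s"])
E
python3 f.py
```

```text
[ 0.5531 -0.0128  0.0255] [-0.65  1.38  1.93] [ 0.11   0.016 -0.039] 17.9
```

>>> {"api": "move_arm", "payload": {
  "steps": [
    [[0,0,0.001],0],
    [[0,0,0.001],0],
    [[0,0,0.001],0]
  ]
}}

```text
time_s: 18.27
tool_pos: [0.5533, -0.0124, 0.0246]
tool_rot: [180.0, -0.0, 83.6]
force: [0.3, 2.8, 4.6]
grip_width: 0.0138
```

```bash
python3 f.py
```

```text
[ 0.5533 -0.0125  0.0246] [-0.78  3.88  5.36] [ 0.524  0.057 -0.065] 18.525
```

Resting on the soap with about 5 N. Lift and measure the dish.

>>> {"api": "move_arm", "payload": {
  "steps": [
    [[0,0,-0.005],0],
    [[0,0,-0.02],0],
    [[0,0,-0.05],0],
    [[0,0,-0.075],0],
    [[0,0,-0.09],0],
    [[0,0,-0.09],0],
    [[0,0,-0.09],0]
  ]
}}

```text
time_s: 19.4
tool_pos: [0.5523, -0.0134, 0.1134]
tool_rot: [-179.9, 0.0, 83.5]
force: [0.0, -0.0, -1.2]
grip_width: 0.0135
```

```bash
python3 - <<'E'
from fit import *
p,d=cam("top"); hsv=cv2.cvtColor(p,cv2.COLOR_RGB2HSV)
m=((hsv[...,1]<40)&(hsv[...,2]>90)).astype(np.uint8); b=np.zeros_like(m); b[215:340,430:520]=1; m&=b
m=cv2.morphologyEx(m,cv2.MORPH_CLOSE,np.ones((5,5)))
n,l,s,c=cv2.connectedComponentsWithStats(m); k=1+np.argmax(s[1:,4]); print(s[k])
v,u=np.nonzero(l==k)
W=world("top",np.full((480,640),1.0),u,v); o=np.array(env.calibration("top")["position"])
dr=W-o; P=o+dr*((.014-o[2])/dr[:,2])[:,None]
r=cv2.minAreaRect(P[:,:2].astype(np.float32)*1000); print("dish",r); print(cv2.boxPoints(r).round(0))
r=np.array
p2,d2,Ww=wristW(); s=env.get_obs(); A=R.from_euler('xyz',s["tool_rot"],degrees=True)
T=A.inv().apply((Ww-s["tool_pos"]).reshape(-1,3)).reshape(Ww.shape)
m=(d2>0)&(T[...,2]>-.055)&(T[...,2]<-.01)&(abs(T[...,1])<.006)&(T[...,0]>.015)&(T[...,0]<.048)
q=T[m]; q=q[q[:,2]<np.median(q[:,2])+.004]; print("handle",len(q),np.polyfit(q[:,0],q[:,2],1)); print(s["tool_pos"])
E
```

```text
[ 441  231   67   96 4247]
dish ((460.7066650390625, -347.3150939941406), (222.6884765625, 115.96054077148438), 12.574896812438965)
[[ 339. -315.]
 [ 365. -428.]
 [ 582. -380.]
 [ 557. -266.]]
handle 2598 [ 0.0024273  -0.04117816]
[ 0.55213342 -0.01312193  0.11318733]
```

```bash
python3 go.py 0.48,-0.343,0.113,12.5
```

```text
{'time_s': np.float64(19.5), 'tool_pos': array([ 0.552, -0.013,  0.113]), 'tool_rot': array([-1.79879e+02,  3.00000e-03,  8.35270e+01]), 'force': array([ 0.577,  0.307, -0.539]), 'grip_width': np.float64(0.014), 'qpos': array([ 39.415,  15.61 , -46.586, 102.413,  12.207,  67.309, -17.362])}
0.48,-0.343,0.113,12.5 (array([-3.359e-01, -3.450e-02,  3.000e-04]), np.float64(1.2397))
```

>>> {"api": "move_arm", "payload": {
  "steps": [
    [[-0.015,-0.002,-0.01],0.05],
    [[-0.045,-0.005,-0.01],0.15],
    [[-0.08,-0.008,-0.01],0.28],
    [[-0.115,-0.012,-0.01],0.42],
    [[-0.15,-0.015,-0.01],0.56],
    [[-0.185,-0.019,-0.01],0.7],
    [[-0.22,-0.023,-0.01],0.83],
    [[-0.255,-0.026,-0.01],0.95],
    [[-0.285,-0.029,-0.01],1.06],
    [[-0.31,-0.032,-0.01],1.15],
    [[-0.33,-0.034,-0.01],1.21],
    [[-0.336,-0.034,-0.005],1.24],
    [[-0.336,-0.034,0],1.24],
    [[-0.336,-0.034,0],1.24],
    [[-0.336,-0.034,0],1.24]
  ]
}}

```text
time_s: 21.38
tool_pos: [0.4819, -0.342, 0.1144]
tool_rot: [-180.0, -0.0, 12.6]
force: [0.4, 1.6, -0.8]
grip_width: 0.0135
```

```bash
python3 - <<'E'
from fit import *
p2,d2,Ww=wristW(); s=env.get_obs(); A=R.from_euler('xyz',s["tool_rot"],degrees=True); print(s["tool_pos"],s["tool_rot"])
T=A.inv().apply((Ww-s["tool_pos"]).reshape(-1,3)).reshape(Ww.shape)
hsv=cv2.cvtColor(p2,cv2.COLOR_RGB2HSV)
m=(d2>0)&(Ww[...,2]>-.01)&(Ww[...,2]<.022)&(hsv[...,1]<50)&(hsv[...,2]>70)&(np.hypot(Ww[...,0]-.46,Ww[...,1]+.347)<.14)
a=T[m]; print(len(a),np.percentile(a,[1,99],axis=0).round(3))
for lo in np.arange(-.02,.14,.02):
    k=a[(a[:,0]>lo)&(a[:,0]<lo+.02)]
    if len(k)>20: print(lo.round(2),np.percentile(k[:,1],[1,99]).round(4),len(k))
save("w7",p2)
E
```

```text
[ 0.48187496 -0.34218844  0.11453161] [ 1.79995115e+02 -1.44065138e-02  1.25750190e+01]
19280 [[-0.042 -0.055  0.1  ]
 [ 0.089  0.057  0.11 ]]
-0.02 [-0.0551  0.0569] 2598
0.0 [-0.0551  0.0569] 2717
0.02 [-0.055   0.0571] 2870
0.04 [-0.0548  0.0567] 3368
0.06 [-0.0547  0.0568] 3889
0.08 [-0.0543  0.0567] 2097
```

View pics/w7.png

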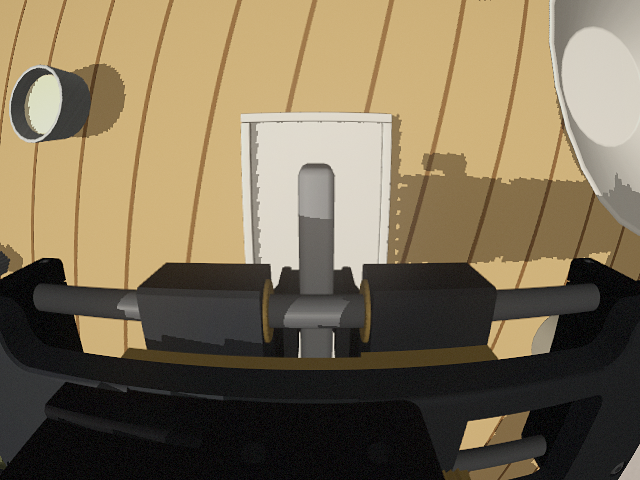

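Aligned: the handle is centred and parallel in the dish (columns 250–390), and the tail has about 23 mm to spare. Lower.

>>> {"api": "move_arm", "payload": {
  "steps": [
    [[0,0.001,0.02],0],
    [[0,0.001,0.05],0],
    [[0,0.001,0.08],0],
    [[0,0.001,0.098],0],
    [[0,0.001,0.106],0],
    [[0,0.001,0.11],0],
    [[0,0.001,0.11],0],
    [[0,0.001,0.11],0]
  ]
}}

```text
time_s: 22.42
tool_pos: [0.4822, -0.3445, 0.0053]
tool_rot: [179.9, -0.1, 12.5]
force: [-0.5, -0.6, -0.9]
grip_width: 0.0136
```

```bash
python3 f.py
```

```text
[ 0.4817 -0.3442  0.0048] [ 0.12 -0.12 -0.7 ] [ 0.033 -0.019 -0.015] 22.675
```

>>> {"api": "move_arm", "payload": {
  "steps": [
    [[0,0,0.001],0],
    [[0,0,0.002],0],
    [[0,0,0.003],0],
    [[0,0,0.004],0],
    [[0,0,0.005],0],
    [[0,0,0.005],0]
  ]
}}

```text
time_s: 23.42
tool_pos: [0.4815, -0.3441, 0.0012]
tool_rot: [180.0, 0.0, 12.5]
force: [-4.3, 2.5, 12.1]
grip_width: 0.0136
```

```bash
python3 f.py
```

```text
[ 0.4815 -0.3441  0.0012] [-4.68  2.71 11.85] [0.642 0.957 0.008] 23.675
```

>>> {"api": "move_arm", "payload": {
  "steps": [
    [[0,0,-0.001],0],
    [[0,0,-0.001],0],
    [[0,0,-0.001],0]
  ]
}}

```text
time_s: 24.05
tool_pos: [0.4815, -0.3441, 0.0012]
tool_rot: [180.0, 0.0, 12.5]
force: [-3.7, 1.4, 7.6]
grip_width: 0.0136
```

```bash
python3 f.py; python3 - <<'E'
from h import *
p,_=cam("scene"); save("s8",cv2.resize(p[180:340,40:240],(800,640))[:600])
E
```

```text
[ 0.4815 -0.3441  0.0012] [-3.09  2.01  7.46] [0.411 0.649 0.017] 24.3
```

View pics/s8.png

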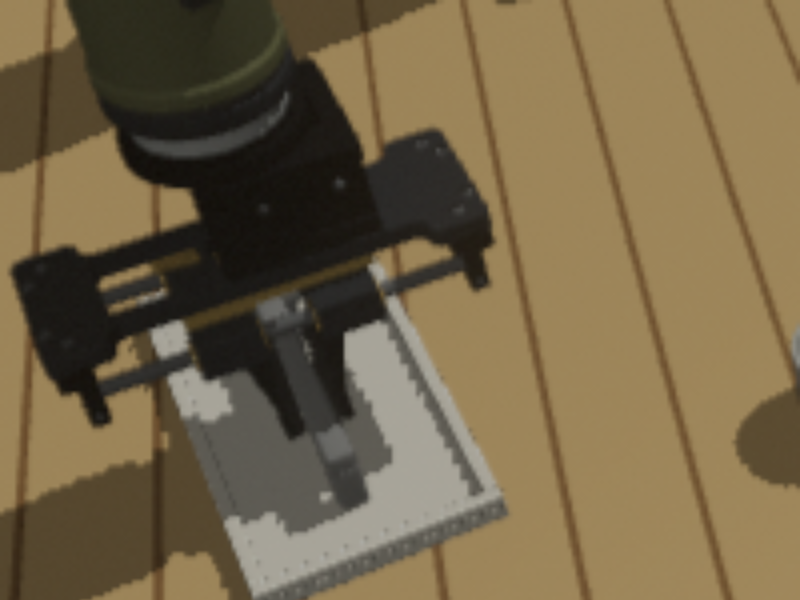

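The tail foot is inside the dish (350,490) and resting on the floor. Ease the load, release and rise.

>>> {"api": "move_arm", "payload": {
  "steps": [
    [[0,0,-0.001],0],
    [[0,0,-0.001],0]
  ]
}}

```text
time_s: 24.6
tool_pos: [0.4817, -0.3441, 0.0013]
tool_rot: [180.0, -0.0, 12.5]
force: [0.5, 1.1, 1.5]
grip_width: 0.0138
```

>>> {"api": "move_arm", "payload": {
  "steps": [
    [[0,0,0],0],
    [[0,0,0],0],
    [[0,0,0],0],
    [[0,0,0],0],
    [[0,0,0],0],
    [[0,0,0],0]
  ],
  "hand": -0.2
}}

```text
time_s: 25.35
tool_pos: [0.4816, -0.344, 0.0014]
tool_rot: [180.0, 0.0, 12.5]
force: [0.0, -0.0, -0.6]
grip_width: 0.0517
```

>>> {"api": "move_arm", "payload": {
  "steps": [
    [[0,0,-0.01],0],
    [[0,0,-0.04],0],
    [[0,0,-0.09],0],
    [[0,0,-0.14],0],
    [[0.05,0,-0.19],0],
    [[0.1,0,-0.2],0],
    [[0.12,0,-0.2],0],
    [[0.12,0,-0.2],0],
    [[0.12,0,-0.2],0]
  ]
}}

```text
time_s: 26.48
tool_pos: [0.5975, -0.3188, 0.2013]
tool_rot: [180.0, 0.1, 12.4]
force: [-1.0, -0.8, -0.1]
grip_width: 0.0523
```

```bash
python3 - <<'E'
from fit import *
s=env.get_obs(); print(s["tool_pos"],s["grip_width"])
p,d,W=wristW(); save("w9",p); hsv=cv2.cvtColor(p,cv2.COLOR_RGB2HSV)
a=np.radians(12.57); D=np.array([[np.cos(a),np.sin(a)],[-np.sin(a),np.cos(a)]])
L=(W[...,:2]-np.array([.4607,-.3473]))@D.T
m=(d>0)&(abs(L[...,0])<.1)&(abs(L[...,1])<.045)&(W[...,2]>.028)&(W[...,2]<.06)
for lo in np.arange(-.1,.1,.02):
    k=m&(L[...,0]>lo)&(L[...,0]<lo+.02)
    if k.sum()>10: print(lo.round(2),k.sum(),"y",np.percentile(L[...,1][k],[2,98]).round(4),"z",np.median(W[...,2][k]).round(4))
print("x",np.percentile(L[...,0][m],[1,99]))
p,d=cam("top"); u,v=np.meshgrid(np.arange(345,395),np.arange(215,262)); q=world("top",d,u.ravel(),v.ravel())
q=q[(q[:,2]>.036)&(q[:,2]<.055)]; print("cup",len(q),cv2.minEnclosingCircle(q[:,:2].astype(np.float32)*1000))
E
```

```text
[ 0.59752821 -0.31884368  0.20126906] 0.05226754710689407
-0.02 144 y [-0.0097  0.0031] z 0.0424
0.0 227 y [-0.0096  0.004 ] z 0.0423
0.02 32 y [-0.0095  0.0033] z 0.0426
0.06 309 y [-0.0093  0.0035] z 0.0419
x [-0.0137077   0.07907136]
cup 177 ((543.4266357421875, -91.33409881591797), 33.07596206665039)
```

View pics/w9.png

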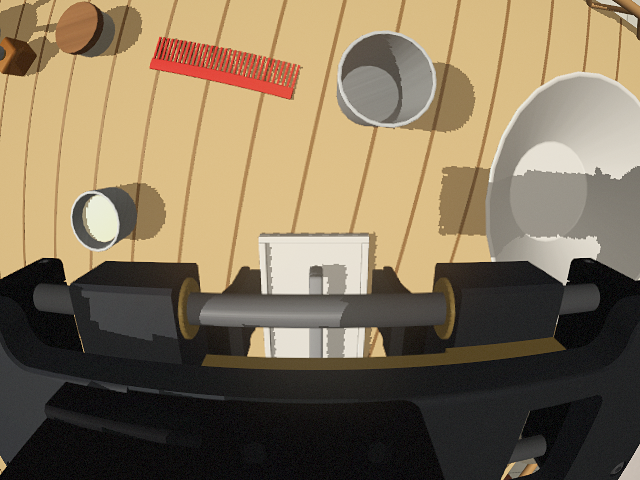

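```bash
python3 -c "
from cell import env
print(env.sign_off())"
```

```text
the job is handed in; nothing more can be done
None
```

The brush is lying nubs-down in the white dish, let go, and the job was handed in at about 26.6 s; no verdict was reported.

**What I did:** I drew the brush out by its head, stood it on the shelf and let go. I then took it by its handle, rested the nubs on the soap at about 3–6 N, and laid it in the dish.

**Problems on the way:**
- **First grip missed:** The first attempt closed on top of the head without moving the brush. The wrist camera's depth showed the fingers sit about 25 mm further back than stated. I set every later height 25 mm lower, and both grips then held, at 31.5 mm on the head and 13.5 mm on the handle.
- **Early dish contact:** The brush met the dish floor about 2 mm higher than I had worked out, pressing with about 12 N. I eased that to about 1.5 N before letting go.

**Last checks:**
- **Brush:** The handle is level, with its top at 42 mm along its visible length against an expected 41 mm. Its end is about 26 mm from the dish's end wall, and its axis is about 3 mm off the dish's centre line. The gripper hid the nub end in the final picture, so its place is worked out from the handle.
- **Cup:** It is upright and within 1 mm of where it started.
- **Other things:** The comb, tumbler, jar and perfume bottle looked undisturbed in the last picture, but I did not measure them. The toothbrush holder and pumice were not in that view.

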